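# Screw down the sloped cover of the control box

## Robot

A 6-joint arm with a two-finger parallel gripper is mounted at the origin on a cart in front of the work surface, level with it; the furniture and walls round the work are solid. World frame = base frame: x ahead of the robot, y to its left, z up, the work surface at z = 0. Lengths are in m, angles in rad, forces in N, time in s.
With the tool pointing down it reaches from about 0.325 to 1 m from the base axis. Payload 5.1 kg.
Tool frame: the origin (TCP) lies on the centre line of the jaws, within the pads' length; the fingertips stand 14 mm ahead of it and the grasp point (between the pads) lies 5 mm behind it (r.finger_overhang is the distance from the TCP to the fingertips, in m); z points along the fingers, y is the line along which they close (so a half turn about z gives the same grasp; the last joint's range is limited). The gripper opens to 85 mm and grips with 20 to 120 N. Pads are 22 mm wide; open, the fingers measure 114 mm over their backs; the gripper's body (76 mm by 85 mm) begins 54 mm behind the grasp point. The pads swing forward as they close: fully open they stand 13 mm farther back than shut.
Start: joints at [-0.083, 0.124, 1.65, -0, 1.367, -0.083], TCP at [0.65, -0, 0.245] pointing down, gripper open.
Joint ranges: [-2.61, 2.61], [-1.02, 2.33], [0.03, 2.71], [-1.35, 4.49], [0.32, 2.68], [-2.91, 2.91]. Speed limits (rad/s): [2.57, 2.57, 3.14, 3.14, 3.14, 3.14].

## Interface

Orientations are given as a unit quaternion [w, x, y, z].
In Python, from plant import r gives the robot as it stands.
- The arm moves only by the tool apply_moves, never from a script. Its argument "plan" is a list of rows, each a list of 6 numbers: the shift along the world's x, y, z in cm, then the turn, a rotation vector about the world's x, y, z in degrees. In form: [[x, y, z, ax, ay, az], ...]. A call has 1 to 8 rows; each row shifts and turns the commanded pose from where the row before left it; what a row does not reach is not made up. A row lasts 1/8 s, in which the tool goes at most 62.5 mm and 10.7 degrees, less where a joint would pass 70% of its speed; a pose out of reach is approached as far as the arm can. A call is refused whole if a number of a shift passes 6.25 or a number of a turn 10.7, either way. A call with a gripper value outside its range is refused whole. "hand" is the opening, from 0 (shut) to 1 (fully open), set as the call begins (left out, the last holds). The fingers move at their own pace and stop on an object; "force" is the grip in N (left out, the last holds). Time passes only in rows, so rows that do not move let the fingers close. It gives the time, the measured TCP pose, the force, the opening and the grip force at its end, in the units of the state.
- r.observe(): the state, without advancing time (a new reading comes with each control period).
- r.get_image(name): name is "scene" or "side" or "wrist"; returns (picture, depth): 480x640x3 uint8, blue, green, red; 480x640 float32, m along the optical axis (not along the pixel's ray), 0 where there is no reading.
- r.camera_params(name): a dict with "intrinsics" (3x3 intrinsics, pixels), "rvec" (rotation vector, rad) and "tvec" (3), from world to camera coordinates, as OpenCV has them; the wrist camera has in their place "hand_eye" (4x4, takes a point from camera to tool coordinates, whose origin is the TCP and whose axes are the flange's). Camera axes: x right, y down, z forward; pixel columns grow to the right and rows downward; lengths in m; the calibration is good to about 2 mm. A picture is of the moment at which its call begins: read the wrist's pose just before it. camera_params takes no time and is no camera call.
- r.job_done(): hands the job in; it is judged then, once.
The state is a dict: "time_s": time; "joint_positions": joint angles; "joint_vel": joint speeds; "tau": joint torques, N m; "eef_pos": TCP position; "eef_rot": TCP orientation; "wrist_force": force on the tool from outside, world axes, zero at the start; "moment": the same for the moment, N m; "width": finger opening in m; "grip_force": force on a finger pad.
Only numpy, scipy, OpenCV 4.12 (cv2) and the standard library are available. Lean on these libraries where they do the work, as an engineer would, in place of code of your own. Each camera call takes 0.05 s, during which the arm holds its last target. There are 200 camera calls.

## Task

The cover screw of the control box stands proud. Take the green screwdriver out of its rack, set its bit in the screw's slot, square to the sloped cover, and drive the screw clockwise, keeping the bit pushed into the slot as it turns, until the screw is fully home and turns no further; do not force it. Then put the screwdriver back upright in the hole of the rack and let go; keep the fingers off the control box and its screw, and leave the jar, the oil can and the tape measure where they stand.

Things in the scene. Friction and masses are not known exactly. Their poses are not given: they have to be found in the camera images.
- control_box: Blue-grey control box, fixed, 130 mm deep, 120 mm wide, 35 mm high in front, 90 mm behind, lamps on its flat top. Origin at the centre of its underside; -x is its low front, turned roughly to the robot. Between front and top lies the sloped aluminium cover, tilted 30 degrees, with the screw in its middle.
- screw_slot (a point): Brass screw in the cover. Point on its axis at the slot's mouth; z is the axis, out of the cover, 30 degrees from vertical; x runs along the slot and turns with it. Head 24 mm in diameter; round its flat face (19 mm) stands a lip 1.5 mm high. Slot 12.5 mm long, closed at both ends, 3.4 mm wide, 4 mm deep. Screw home: mouth 7 mm above the washer under it.
- cover_screw (a joint): Turn of the screw, rad: 0 fully home (hard stop), negative loose; starts at -4.5 to -3.0. Grows as the screw turns clockwise, looking at its head. Steep thread: it sinks 1.27 mm a rad, 3.8 to 5.7 mm in all, so the bit must follow it down. Turns against about 0.08 N m of friction; a push alone does not turn it. It trails the bit by up to about 0.4 rad (play, give of the grip).
- handle (a point): Green screwdriver, about 90 g, 192 mm long, standing bit down in the rack. Point on its axis in the handle, 165 mm from the bit's end, 27 mm from the handle's end: grip here from above. y runs along the axis from bit to handle's end; x along the width of the blade. Handle round, 27 mm thick here, 86 mm long, narrowing to 16 mm towards the 8 to 10 mm shank.
- bit_tip (a point): Middle of the end of the screwdriver's flat bit, same axes as the handle point. The blade is 9 mm wide (along x) and 2.2 mm thick: 0.6 mm of play on each side in the slot, whose floor it reaches. It fits the slot either way round.
- rack_hole (a point): Plywood rack, fixed, 80 by 120 mm, two tiers on four rods. Point: centre of the round 22 mm hole in the upper tier, at its top face, 130 mm above the table; z up. Below it, 55 to 61 mm above the table, the lower tier has a 17 mm hole on the same axis; base board 6 mm. The screwdriver hangs by its handle's taper, handle point about 42 mm above this point, leaning up to 3 degrees.
- jar_clear: Clear jar with a white lid, 44 mm in diameter, 82 mm high, loose, standing between the box and the rack. Origin at the centre of its underside.
- oil_can: Green oil can, 66 by 85 by 142 mm, loose, standing behind the jar. Origin at the centre of its underside.
- tape_measure: Yellow tape measure, 36 by 83 by 62 mm, loose, standing to the left. Origin at the centre of its underside.
There are look-alikes about, which are no part of the job. There is more than one size of the jar_clear; the job needs the larger.

How it is judged:
By the outcome, as a careful person would: the job done as asked, in the order asked, and still so for the second after the job is handed in, with the robot touching nothing.
It also fails if it takes over 72 s, if anything falls off the work surface, if the arm or the gripper's body presses on something with over 40 N, if the wrist force passes 120 N, or if a joint passes its speed limit or range.

## Working session

There is one attempt and no reset: what is moved stays moved. The work goes in short steps, Python scripts to look and compute and a tool call to move; the robot and the scene stay as the last step left them, time stands still between calls to the robot, and variables do not carry over. Pictures are saved under pics/ and viewed, at most 10 in all, crops included, and the job is handed in when it is done.

Besides the shell and the picture viewer there is one more tool, called by a JSON object that holds its "name" and its "arguments". apply_moves: Moves the arm, as the interface text tells. Its arguments: {"type":"object","properties":{"plan":{"type":"array","items":{"type":"array","items":{"type":"number"}}},"hand":{"type":"number"},"force":{"type":"number"}},"required":["plan"]}

```bash
mkdir -p pics
cat > h.py <<'E'
import numpy as np, cv2
from scipy.spatial.transform import Rotation as R
from plant import r
def cam(n):
    p=r.camera_params(n)
    K=np.array(p["intrinsics"])
    if "hand_eye" in p:
        o=r.observe(); T=np.eye(4); q=o["eef_rot"]
        T[:3,:3]=R.from_quat([q[1],q[2],q[3],q[0]]).as_matrix(); T[:3,3]=o["eef_pos"]
        T=T@np.array(p["hand_eye"]); return K,T
    M=cv2.Rodrigues(np.array(p["rvec"],float))[0]; t=np.array(p["tvec"]).reshape(3)
    T=np.eye(4);T[:3,:3]=M.T;T[:3,3]=-M.T@t
    return K,T
def shot(n):
    K,T=cam(n); im,d=r.get_image(n); np.savez(f"{n}.npz",im=im,d=d,K=K,T=T); return im,d,K,T
def load(n):
    z=np.load(f"{n}.npz"); return z["im"],z["d"],z["K"],z["T"]
def cloud(d,K,T):
    v,u=np.mgrid[:d.shape[0],:d.shape[1]]
    P=np.stack([(u-K[0,2])/K[0,0]*d,(v-K[1,2])/K[1,1]*d,d],-1)
    return P@T[:3,:3].T+T[:3,3]
def ray(u,v,K,T):
    a=T[:3,:3]@np.array([(u-K[0,2])/K[0,0],(v-K[1,2])/K[1,1],1.]); return T[:3,3],a
def onz(u,v,z,K,T):
    o,a=ray(u,v,K,T); return o+a*(z-o[2])/a[2]
def proj(P,K,T):
    p=T[:3,:3].T@(np.array(P)-T[:3,3]); p=K@p; return p[:2]/p[2]
def two(r1,r2):
    (o1,a),(o2,b)=r1,r2; s=np.linalg.lstsq(np.stack([a,-b],1),o2-o1,rcond=None)[0]
    p,q=o1+a*s[0],o2+b*s[1]; return (p+q)/2,np.linalg.norm(p-q)
E
python3 - <<'E'
from h import *
for n in ("scene","side","wrist"):
    im,d,K,T=shot(n); cv2.imwrite(f"pics/{n}0.png",im); print(n,T[:3,3].round(3),K[0,0])
print(r.observe())
E
```

```text
scene [-0.049  0.812  0.809] 528.9453513377566
side [0.485 0.721 0.701] 437.86565658097885
wrist [0.65  0.066 0.373] 385.4291875939992
{'time_s': 0.15, 'joint_positions': array([-8.26021313e-02,  1.24363270e-01,  1.65135409e+00, -4.13160806e-05,
        1.36750115e+00, -8.25757564e-02]), 'joint_vel': array([-0.00044116, -0.00300285, -0.00343135, -0.00041839, -0.00214851,
        0.00207765]), 'tau': array([ 3.58459238e-04, -4.24227583e+01, -3.66012383e+01, -4.16494640e-05,
        4.65309960e-03, -1.53378886e-05]), 'eef_pos': array([ 6.49550443e-01, -3.85176379e-06,  2.44333903e-01]), 'eef_rot': array([-6.07210828e-04,  7.07112911e-01,  7.07100183e-01, -5.40881230e-04]), 'wrist_force': array([-0.36339108,  0.63381087, -0.23156643]), 'moment': array([-0.03790513, -0.02455529,  0.00986813]), 'grip_force': 0.0, 'width': 0.0853409627877521}
```

View pics/scene0.png

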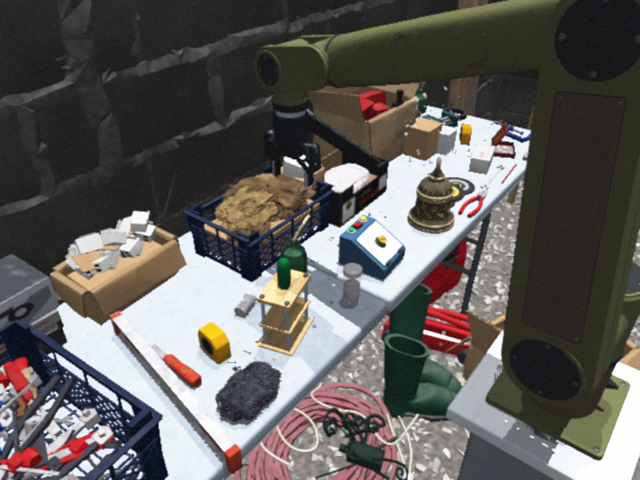

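View pics/side0.png

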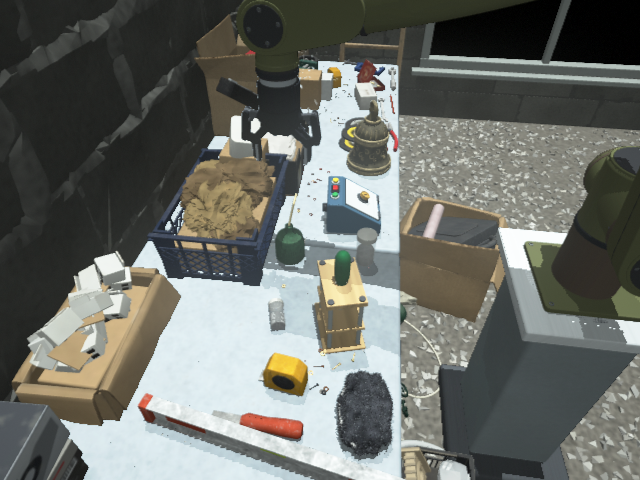

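The green screwdriver stands in the plywood rack at scene (284,272) / side (343,265), and the red screwdriver at side (270,425) is a look-alike. The control box screw is at scene (381,240) / side (363,196). For the jar there are two candidates: side (367,250), tall and between box and rack, and side (277,312), small. The first fits. The oil can is at side (290,243) and the near tape measure at side (286,374). Next I measure them and confirm in a crop.

Run:
```python
from h import *
crops=[]
P={}
for n,boxs,boxb in (("scene",(255,245,320,300),(335,205,410,280)),("side",(325,240,370,300),(315,170,390,240))):
    im,d,K,T=load(n); C=cloud(d,K,T); hsv=cv2.cvtColor(im,cv2.COLOR_BGR2HSV)
    u0,v0,u1,v1=boxs; m=np.zeros(d.shape,bool); m[v0:v1,u0:u1]=1
    g=m&(hsv[...,0]>45)&(hsv[...,0]<90)&(hsv[...,1]>90)&(d>0)
    pts=C[g]; pts=pts[pts[:,2]>.14]; print(n,"handle",len(pts),np.median(pts,0).round(4),pts[:,2].max().round(3),[pts[pts[:,2]>z].mean(0).round(4) for z in (.16,.185)])
    # rack top
    w=np.zeros(d.shape,bool); w[v0:v1+40,u0-30:u1+30]=1
    w&=(np.abs(C[...,2]-.13)<.006)&(hsv[...,0]<30)&(d>0); print(" racktop",C[w].mean(0).round(4),cv2.minAreaRect((C[w][:,:2]*1000).astype(np.float32)))
    u0,v0,u1,v1=boxb; w=np.zeros(d.shape,bool); w[v0:v1,u0:u1]=1
    b=w&(hsv[...,0]>12)&(hsv[...,0]<32)&(hsv[...,1]>110)&(d>0); vv,uu=np.nonzero(b)
    print(" brass",b.sum(),uu.mean(),vv.mean(),np.median(C[b],0).round(4)); P[n]=ray(uu.mean(),vv.mean(),K,T)
    q=C[w&(d>0)]; 
    top=q[np.abs(q[:,2]-.09)<.004]; print(" boxtop",cv2.minAreaRect((top[:,:2]*1000).astype(np.float32)))
    crops.append(cv2.resize(im[170:310,250:410],(640,560),interpolation=cv2.INTER_CUBIC) if n=="side" else None)
print("screw",two(P["scene"],P["side"]))
im,d,K,T=load("side"); C=cloud(d,K,T)
for nm,(u,v) in dict(jarlid=(367,235),oil=(290,240),oilnoz=(292,210),tape=(286,374)).items(): print(nm,C[v,u].round(3))
cv2.imwrite("pics/crop1.png",crops[1])
_,_,K,T=load("wrist"); print(T.round(3)); print(np.array(r.camera_params("wrist")["hand_eye"]).round(3),K)
```

```text
scene handle 319 [0.5034 0.2033 0.1745] 0.197 [array([0.5051, 0.2017, 0.1815]), array([0.5072, 0.2001, 0.1914])]
 racktop [0.5031 0.2057 0.1286] ((510.30694580078125, 196.09103393554688), (71.89411926269531, 116.11258697509766), 16.197187423706055)
 brass 77 375.5584415584416 233.02597402597402 [ 0.4848 -0.1384  0.0766]
 boxtop ((543.5585327148438, -131.15606689453125), (54.016319274902344, 120.95053100585938), 4.677644729614258)
side handle 143 [0.5115 0.2008 0.1941] 0.2 [array([0.5116, 0.2002, 0.1936]), array([0.5117, 0.2002, 0.1937])]
 racktop [0.5114 0.2078 0.1302] ((512.690673828125, 195.54859924316406), (70.2837142944336, 112.89002990722656), 16.04625701904297)
 brass 45 352.31111111111113 188.04444444444445 [ 0.4917 -0.146   0.0827]
 boxtop ((549.023193359375, -133.75149536132812), (52.257232666015625, 122.69575500488281), 4.955368518829346)
screw (array([ 0.51655772, -0.16465166,  0.07037329]), np.float64(0.008474264346759769))
jarlid [0.472 0.011 0.081]
oil [0.636 0.034 0.066]
oilnoz [ 0.638 -0.009  0.115]
tape [0.585 0.348 0.061]
[[ 1.     0.001 -0.002  0.65 ]
 [ 0.    -0.965 -0.263  0.066]
 [-0.002  0.263 -0.965  0.373]
 [ 0.     0.     0.     1.   ]]
[[ 0.    -0.965 -0.263  0.066]
 [ 1.     0.     0.     0.   ]
 [-0.    -0.263  0.965 -0.129]
 [ 0.     0.     0.     1.   ]] [[385.42918759   0.         320.50655051]
 [  0.         385.42918759 237.85872126]
 [  0.           0.           1.        ]]
```

View pics/crop1.png

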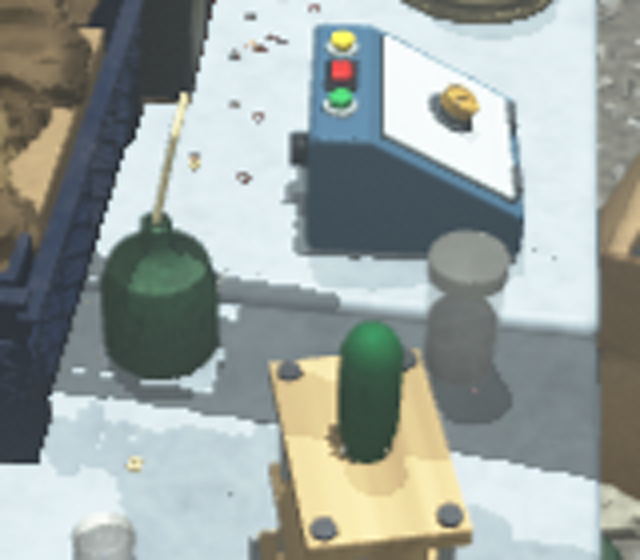

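Crop shows screw slot on the cover at about crop (460,100), the rack handle at (370,390), the larger jar with its lid at (468,260) and the oil can at (160,300). I'll go to look square at the screw.

{"name": "apply_moves", "arguments": {"plan": [[-4,-2.3,-0.7,0,-5,0],[-4,-2.3,-0.7,0,-5,0],[-4,-2.3,-0.7,0,-5,0],[-4,-2.3,-0.7,0,-5,0],[-4,-2.3,-0.7,0,-5,0],[-4,-2.3,-0.7,0,-5,0],[0,0,0,0,0,0]]}}

```text
time_s: 1.02
eef_pos: [0.4064, -0.1393, 0.2003]
eef_rot: [0.183, 0.686, 0.681, 0.182]
wrist_force: [0.1, 0.5, 0.3]
width: 0.0854
grip_force: 0.0
```

Run:
```python
from h import *
o=r.observe(); print(o["eef_pos"],o["joint_positions"].round(3),o["time_s"])
im,d,K,T=shot("wrist"); C=cloud(d,K,T); print(proj([.487,-.14,.075],K,T))
cv2.imwrite("pics/w1.png",im)
```

```text
[ 0.40640932 -0.13931461  0.20029503] [-0.64  -0.708  2.44   0.357  1.006 -0.763] 1.025
[330.16114667 226.1388912 ]
```

View pics/w1.png

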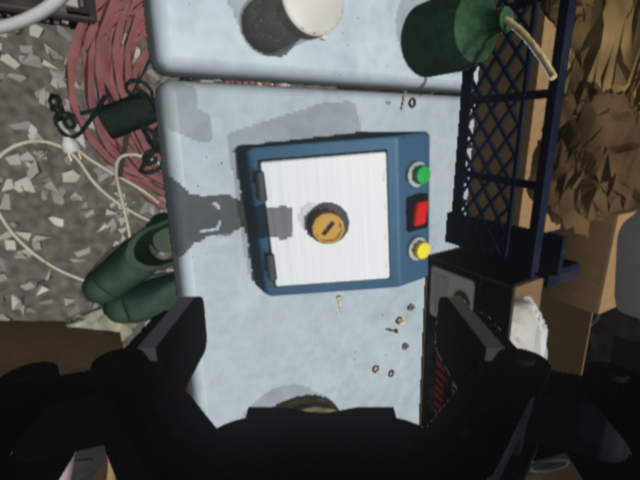

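Wrist view: the screw head at (326,228) with the slot dark across it, cover plate from (262,155) to (388,285). Now I measure the plane, centre and slot angle.

Run:
```python
from h import *
im,d,K,T=load("wrist"); C=cloud(d,K,T); hsv=cv2.cvtColor(im,cv2.COLOR_BGR2HSV)
m=np.zeros(d.shape,bool); m[165:280,285:375]=1; m[195:260,295:355]=0; m&=d>0
Q=C[m]; c=Q.mean(0); n=np.linalg.svd(Q-c,full_matrices=False)[2][2]; n*=np.sign(n[2])
print("n",n.round(4),"tilt",np.degrees(np.arccos(n[2])),"az",np.degrees(np.arctan2(-n[1],-n[0])),"rms",((Q-c)@n).std())
# box edge yaw from top face
b=(hsv[...,0]>12)&(hsv[...,0]<32)&(hsv[...,1]>100); b[:190]=0;b[265:]=0;b[:,:295]=0;b[:,360:]=0
cn=max(cv2.findContours(b.astype(np.uint8),cv2.RETR_EXTERNAL,cv2.CHAIN_APPROX_NONE)[0],key=cv2.contourArea)
el=cv2.fitEllipse(cn); print(el)
h=np.median(((C-c)@n)[b&(d>0)]); print("face height over cover",h)
def hit(u,v,h):
    o,a=ray(u,v,K,T); return o+a*(((c+h*n-o)@n)/(a@n))
S=hit(*el[0],h); print("S",S)
msk=np.zeros(d.shape,np.uint8); cv2.drawContours(msk,[cn],-1,1,-1); msk=cv2.erode(msk,np.ones((5,5)))
g=cv2.cvtColor(im,cv2.COLOR_BGR2GRAY); inside=msk>0; print(np.percentile(g[inside],[5,20,50,80]))
sl=(inside&(g<np.percentile(g[inside],50)*.65)).astype(np.uint8)
cs=max(cv2.findContours(sl,cv2.RETR_EXTERNAL,cv2.CHAIN_APPROX_NONE)[0],key=cv2.contourArea)
vv,uu=np.nonzero(sl); W=np.array([hit(u,v,h) for u,v in zip(uu,vv)]); M=W.mean(0); s=np.linalg.svd(W-M,full_matrices=False); x=s[2][0]
print("slot",len(uu),M.round(4),"dir",x.round(3),s[1]/np.sqrt(len(uu))*np.sqrt(12))
R0=T[:3,:3]@np.array(r.camera_params("wrist")["hand_eye"])[:3,:3].T
print("tool",R0.round(3).tolist(),"slot in tool xy",(R0.T@x).round(3), "S in tool",(R0.T@(S-r.observe()["eef_pos"])).round(4))
cv2.imwrite("pics/w1c.png",cv2.resize(im[195:265,290:360],(560,560),interpolation=cv2.INTER_CUBIC))
```

```text
n [-0.4982 -0.0429  0.866 ] tilt 30.00044714634565 az 4.926768697837382 rms 0.0006919750285035904
((327.6636657714844, 227.2060546875), (30.306629180908203, 31.901323318481445), 78.10816192626953)
face height over cover 0.014385137235279693
S [ 0.48268871 -0.13950592  0.0785995 ]
[ 75.2 132.  158.  161. ]
slot 57 [ 0.4827 -0.1402  0.0785] dir [-0.518 -0.786 -0.337] [1.13200879e-02 2.72019607e-03 1.95280447e-16]
tool [[0.007, 0.867, 0.499], [1.0, -0.006, -0.003], [0.001, 0.499, -0.867]] slot in tool xy [-0.79  -0.612  0.036] S in tool [-1.000e-04  2.700e-03  1.443e-01]
```

View pics/w1c.png

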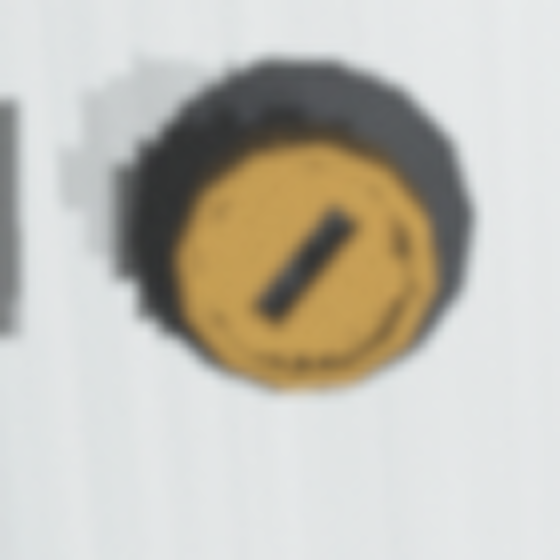

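Slot runs clearly from crop (265,310) to (345,215). Slot axis and cover normal (tilt 30.0°, yaw 4.9°) known. Now above the rack.

{"name": "apply_moves", "arguments": {"plan": [[1.5,4.8,1.8,0,4.3,0],[1.5,4.8,1.8,0,4.3,0],[1.5,4.8,1.8,0,4.3,0],[1.5,4.8,1.8,0,4.3,0],[1.5,4.8,1.8,0,4.3,0],[1.5,4.8,1.8,0,4.3,0],[1.5,4.8,1.2,0,4.2,0],[0,0,0,0,0,0]]}}

```text
time_s: 2.08
eef_pos: [0.5173, 0.203, 0.3233]
eef_rot: [-0.0, 0.705, 0.709, -0.0]
wrist_force: [0.3, -0.4, -0.2]
width: 0.0855
grip_force: 0.0
```

Run:
```python
from h import *
o=r.observe(); print(o["eef_pos"],o["joint_positions"].round(3),o["time_s"])
im,d,K,T=shot("wrist"); cv2.imwrite("pics/w2.png",im)
C=cloud(d,K,T); hsv=cv2.cvtColor(im,cv2.COLOR_BGR2HSV)
print(proj([.511,.199,.199],K,T))
g=(hsv[...,0]>45)&(hsv[...,0]<90)&(hsv[...,1]>90)&(d>0)&(C[...,2]>.132)&(np.hypot(C[...,0]-.511,C[...,1]-.2)<.04)
P=C[g]; print(len(P),P.min(0),P.max(0))
# circle centres by height: fit radius 13.5 circle/free centre
from scipy.optimize import least_squares
for z0,z1 in ((.14,.155),(.155,.17),(.17,.185)):
    Q=P[(P[:,2]>z0)&(P[:,2]<z1)]
    if len(Q)>20:
        f=least_squares(lambda p:np.hypot(Q[:,0]-p[0],Q[:,1]-p[1])-p[2],[.511,.2,.0125],loss="soft_l1",f_scale=.001); print(z0,len(Q),f.x.round(4))
tp=P[P[:,2]>P[:,2].max()-.003]; print("end",len(tp),tp.mean(0))
# rack top hole ring
```

```text
[0.51726727 0.20298467 0.32332214] [ 0.277 -0.122  1.767  0.     1.498  0.271] 2.075
[311.00828025 239.74659154]
539 [0.50110551 0.18598439 0.18670377] [0.52134999 0.20637367 0.2001118 ]
end 174 [0.51145964 0.19508224 0.19795468]
```

View pics/w2.png

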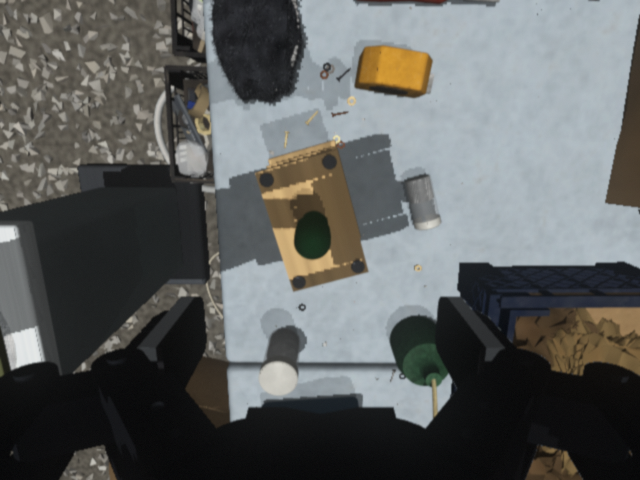

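Wrist view: handle end at (313,240), rack bolts at (266,180), (330,161), (357,266), (299,282); jar lid (280,375), oil can (420,350). I check the handle's lean from the two fixed views.

Run:
```python
from h import *
pl=[]
for n,(u0,v0,u1,v1) in (("scene",(262,250,308,300)),("side",(325,240,365,295))):
    im,d,K,T=load(n); hsv=cv2.cvtColor(im,cv2.COLOR_BGR2HSV)
    g=((hsv[...,0]>45)&(hsv[...,0]<90)&(hsv[...,1]>90)).astype(np.uint8); m=np.zeros_like(g); m[v0:v1,u0:u1]=1; g&=m
    C=cloud(d,K,T); g&=((C[...,2]>.125)&(np.abs(C[...,1]-.2)<.03)).astype(np.uint8)
    rows=[(v,np.nonzero(g[v])[0]) for v in range(v0,v1)]
    L=np.array([(v,(q.min()+q.max())/2,len(q)) for v,q in rows if len(q)>4]); L=L[2:-1]
    k=np.polyfit(L[:,0],L[:,1],1,w=L[:,2]); print(n,L[:,2].astype(int),L[0,0],L[-1,0])
    a=ray(np.polyval(k,L[0,0]),L[0,0],K,T); b=ray(np.polyval(k,L[-1,0]),L[-1,0],K,T)
    N=np.cross(a[1],b[1]); N/=np.linalg.norm(N); pl.append((N,N@a[0]))
D=np.cross(pl[0][0],pl[1][0]); D/=D[2]; print("axis dir",D)
for z in (.13,.165,.198):
    A=np.array([pl[0][0],pl[1][0],[0,0,1]]); print(z,np.linalg.solve(A,[pl[0][1],pl[1][1],z]).round(4))
```

```text
scene [11 11 13 13 13 13 13 12 14 12 12 12 12 11 12 11 12 12 12 12 11 11 11 11
 10  9  8  7] 260.0 287.0
side [11 12 13 14 14 14 13 13 12] 253.0 261.0
axis dir [ 0.10381255 -0.12071649  1.        ]
0.13 [0.506  0.2009 0.13  ]
0.165 [0.5096 0.1967 0.165 ]
0.198 [0.5131 0.1927 0.198 ]
```

{"name": "apply_moves", "arguments": {"plan": [[-0.3,-0.3,-3,0,0,0],[-0.3,-0.3,-3,0,0,0],[0,0,-4,0,0,0],[0,0,-3,0,0,0],[0,0,-2.6,0,0,0],[0,0,0,0,0,0]], "hand": 0.7}}

```text
time_s: 2.88
eef_pos: [0.5072, 0.1914, 0.1647]
eef_rot: [-0.001, 0.707, 0.707, -0.002]
wrist_force: [0.7, 0.9, 0.2]
width: 0.0598
grip_force: 0.0
```

{"name": "apply_moves", "arguments": {"plan": [[0,0,0,0,0,0],[0,0,0,0,0,0],[0,0,0,0,0,0],[0,0,0,0,0,0],[0,0,0,0,0,0],[0,0,0,0,0,0]], "hand": 0, "force": 70}}

```text
time_s: 3.62
eef_pos: [0.5106, 0.1923, 0.1696]
eef_rot: [0.001, 0.707, 0.707, 0.002]
wrist_force: [1.4, -1.2, 6.3]
width: 0.0247
grip_force: 69.4
```

{"name": "apply_moves", "arguments": {"plan": [[0,0,1,0,0,0],[0,0,2,0,0,0],[0,0,3,0,0,0],[0,0,3,0,0,0],[0,0,3,0,0,0],[0,0,3,0,0,0],[0,0,2,0,0,0],[0,0,0,0,0,0]]}}

```text
time_s: 4.62
eef_pos: [0.5093, 0.1921, 0.3392]
eef_rot: [0.001, 0.707, 0.707, 0.001]
wrist_force: [-0.1, -0.3, -0.4]
width: 0.0248
grip_force: 69.3
```

Run:
```python
from h import *
for i in range(4):
    o=r.observe(); im,d,K,T=shot("wrist"); print(o["eef_pos"].round(4),np.array(o["eef_rot"]).round(4),o["width"],o["wrist_force"].round(1))
cv2.imwrite("pics/w3.png",im)
cv2.imwrite("pics/w3c.png",cv2.resize(im[160:340,230:410],(720,600),interpolation=cv2.INTER_CUBIC) if 0 else cv2.resize(im[190:340,245:395],(600,600),interpolation=cv2.INTER_CUBIC))
for n in("side","scene"): shot(n)
```

```text
[0.5093 0.1921 0.3392] [6.000e-04 7.071e-01 7.071e-01 1.200e-03] 0.02482358344191164 [-0.1 -0.3 -0.4]
[0.5088 0.192  0.3374] [-0.      0.7071  0.7071 -0.    ] 0.02487386981669886 [-0.2 -0.3 -2.5]
[0.5085 0.1919 0.3361] [-5.000e-04  7.071e-01  7.071e-01 -9.000e-04] 0.02476815852101194 [ 0.9 -0.2 -2.3]
[0.5083 0.1918 0.3355] [-0.0008  0.7071  0.7071 -0.0013] 0.024749963322820378 [-0.8 -0.3 -0.5]
```

View pics/w3c.png

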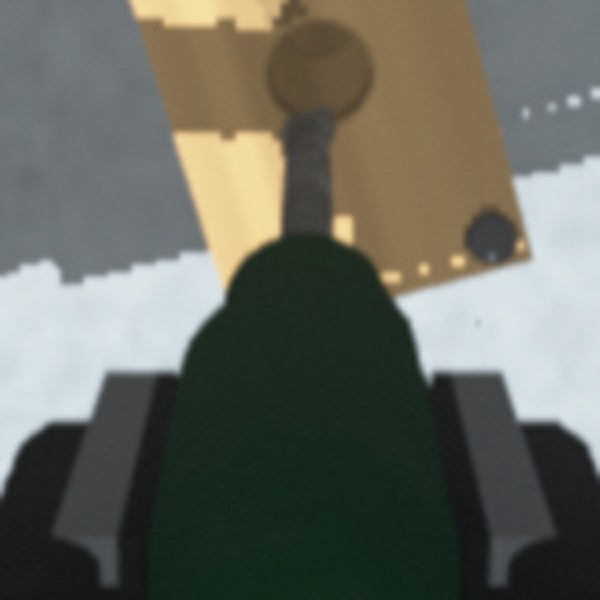

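The crop shows the shank end at crop (308,115) → pixel (322,219), blade seen broadside (about 12 px wide), and the empty rack hole at pixel (325,207). I'll work out hole, axis and blade angle numerically.

```bash
cat > bit.py <<'E'
from h import *
def bit(dumptip=True):
    im,d,K,T=load("wrist"); H=np.array(r.camera_params("wrist")["hand_eye"]); C=cloud(d,K,H)  # tool frame
    v,u=np.mgrid[:480,:640]
    m=(d>0)&(C[...,2]>.01)&(C[...,2]<.175)&(np.hypot(C[...,0],C[...,1])<.025)
    for z0,z1 in ((.02,.05),(.05,.07),(.08,.10),(.10,.12),(.12,.14),(.14,.15),(.15,.156),(.156,.162),(.162,.17)):
        q=m&(C[...,2]>z0)&(C[...,2]<z1)
        if q.sum()>2:
            P=C[q]; w=[]
            print((z0,z1),q.sum(),"x max %.1f min %.1f"%(P[:,0].max()*1e3,P[:,0].min()*1e3),"y %.1f..%.1f"%(P[:,1].min()*1e3,P[:,1].max()*1e3),"uv",u[q].min(),u[q].max(),v[q].min(),v[q].max())
    return m,C
if __name__=="__main__":
    bit()
E
python3 - <<'E'
from bit import *
m,C=bit(); im,d,K,T=load("wrist")
print("hole",onz(325,207.5,.13,K,T))
g=cv2.cvtColor(im,cv2.COLOR_BGR2GRAY)
print(g[210:240,308:340:1])
np.set_printoptions(linewidth=250); print((d[210:240:2,310:336]*1000).astype(int))
E
```

```text
(0.02, 0.05) 563 x max 16.1 min 3.7 y -12.6..13.3 uv 290 351 249 285
(0.05, 0.07) 64 x max 12.4 min 4.0 y -9.4..10.3 uv 301 341 248 264
(0.08, 0.1) 115 x max 6.5 min 3.0 y -3.1..4.5 uv 315 328 234 248
(0.1, 0.12) 91 x max 6.5 min 3.1 y -3.2..4.6 uv 315 327 227 239
(0.12, 0.14) 76 x max 6.5 min 2.4 y -3.0..4.9 uv 316 327 220 230
(0.14, 0.15) 47 x max 6.3 min 1.1 y -3.8..5.8 uv 315 328 218 225
(0.156, 0.162) 9 x max 4.6 min 2.2 y -3.2..5.2 uv 316 327 217 220
(0.162, 0.17) 4 x max 4.5 min 2.9 y -0.9..4.5 uv 319 326 216 218
hole [0.51190334 0.19460996 0.13      ]
[[107 105 102  91  78  79  81  81  79  79  78  78  79  78  80  81  85  86
   87  88  89  87  90  88  88  89  86  86  80  84 101 117]
 [106 106 102  92  80  76  78  81  79  80  79  79  79  79  80  79  83  85
   86  87  87  89  88  88  89  90  88  84  78  89 104 118]
 [106 106 104  97  84  74  77  80  80  79  80  79  79  78  79  80  81  85
   86  87  87  87  87  88  89  88  86  80  79  95 110 118]
 [105 105 105 100  89  76  74  78  80  79  80  80  78  78  80  80  81  84
   85  87  88  88  89  87  88  87  82  78  86 102 115 120]
 [
[... 4362 characters left out ...]
 257 257 259 261 264 274 345 343 344 343 344 344 344 343]
 [344 343 343 343 344 343 264 257 255 254 253 253 252 252 253 256 258 263 345 344 343 344 344 344 343 344]
 [343 343 344 345 344 345 256 251 249 249 246 247 247 247 248 250 253 258 345 344 344 343 345 343 343 344]
 [343 344 345 344 345 344 249 247 245 243 243 241 240 243 242 245 247 253 345 344 346 344 343 345 345 344]
 [345 345 346 344 344 344 245 241 240 238 238 236 238 238 238 241 241 246 345 346 345 345 344 346 345 344]
 [345 345 345 346 345 345 239 237 234 234 234 233 231 233 233 235 236 240 345 345 345 347 345 345 347 346]
 [346 346 344 345 347 346 234 231 229 229 227 228 227 228 229 230 232 235 346 346 346 346 346 346 345 346]]
```

Axis is parallel to the tool; the blade lies at ~76° from tool x. For joint 6 to cover the whole turn in one go, I need ~136°, so I put it back, regrip turned by 60°.

{"name": "apply_moves", "arguments": {"plan": [[0.1,0,-2,0,0,0],[0.1,0,-3,0,0,0],[0,0,-3,0,0,0],[0,0,-3,0,0,0],[0,0,-3,0,0,0],[0,0,-2,0,0,0],[0,0,-0.7,0,0,0],[0,0,0,0,0,0]]}}

```text
time_s: 5.92
eef_pos: [0.511, 0.1921, 0.1703]
eef_rot: [-0.0, 0.707, 0.707, -0.0]
wrist_force: [0.3, 0.7, -2.5]
width: 0.0248
grip_force: 69.2
```

{"name": "apply_moves", "arguments": {"plan": [[0,0,0,0,0,0],[0,0,0,0,0,0],[0,0,0,0,0,0],[0,0,0,0,0,0]], "hand": 0.6}}

```text
time_s: 6.42
eef_pos: [0.5111, 0.1919, 0.1705]
eef_rot: [0.0, 0.707, 0.707, 0.0]
wrist_force: [-0.2, -0.6, 0.2]
width: 0.0515
grip_force: 0.0
```

{"name": "apply_moves", "arguments": {"plan": [[0.1,0.2,0,0,0,10],[0,0,-0.2,0,0,10],[0,0,0,0,0,10],[0,0,0,0,0,10],[0,0,0,0,0,10],[0,0,0,0,0,10],[0,0,0,0,0,0],[0,0,0,0,0,0]]}}

```text
time_s: 7.42
eef_pos: [0.512, 0.194, 0.1683]
eef_rot: [-0.0, 0.26, 0.966, -0.0]
wrist_force: [0.5, -0.5, 0.1]
width: 0.0512
grip_force: 0.0
```

Run:
```python
from h import *
o=r.observe(); print(o["eef_pos"],o["joint_positions"].round(3),o["width"],o["wrist_force"],o["time_s"])
im,d,K,T=shot("wrist"); H=np.array(r.camera_params("wrist")["hand_eye"]); C=cloud(d,K,H)
m=(d>0)&(np.hypot(C[...,0],C[...,1])<.03); hsv=cv2.cvtColor(im,cv2.COLOR_BGR2HSV)
m&=(hsv[...,0]>45)&(hsv[...,0]<90)&(hsv[...,1]>90)
for z in (-.03,-.025,-.02,-.015,-.01,0,.01,.02,.03):
    P=C[m&(abs(C[...,2]-z)<.0025)]
    if len(P)>5: print(z,len(P),"xmax",P[:,0].max(),"y",P[:,1].min(),P[:,1].max())
```

```text
[0.51197614 0.19397805 0.16833185] [ 0.264 -0.041  1.954 -0.     1.229 -0.781] 0.05119415045118639 [ 0.5370055  -0.54663874  0.12206444] 7.425
-0.03 1886 xmax 0.011200610449463674 y -0.008835428217727153 0.00927700028123309
-0.025 1918 xmax 0.014071246553188248 y -0.01194336400140339 0.01098452241555473
-0.02 1118 xmax 0.015206870906777373 y -0.012898334463632593 0.012201986603098826
-0.015 490 xmax 0.015144549986772358 y -0.012497514736758752 0.012047897750906563
-0.01 410 xmax 0.0153541889022204 y -0.012584569928102925 0.012238645916416739
0 310 xmax 0.015493637109297777 y -0.012636720418683566 0.011524019115609036
0.01 229 xmax 0.015185229750551345 y -0.012356132209064875 0.010871799938388486
0.02 182 xmax 0.015009550549805649 y -0.012112739864017017 0.010448873222244689
0.03 39 xmax 0.014055539691475119 y -0.005803744380517494 0.007544945742590785
```

{"name": "apply_moves", "arguments": {"plan": [[-0.15,0.1,0,0,0,0],[0,0,0,0,0,0]]}}

```text
time_s: 7.72
eef_pos: [0.5104, 0.195, 0.1683]
eef_rot: [-0.0, 0.259, 0.966, -0.0]
wrist_force: [-0.2, -0.2, 0.2]
width: 0.0512
grip_force: 0.0
```

{"name": "apply_moves", "arguments": {"plan": [[0,0,0,0,0,0],[0,0,0,0,0,0],[0,0,0,0,0,0],[0,0,0,0,0,0],[0,0,0,0,0,0]], "hand": 0, "force": 80}}

```text
time_s: 8.35
eef_pos: [0.5104, 0.1948, 0.1684]
eef_rot: [-0.0, 0.259, 0.966, -0.0]
wrist_force: [-2.1, -2.0, 2.5]
width: 0.0252
grip_force: 78.5
```

{"name": "apply_moves", "arguments": {"plan": [[0,0,1,0,0,0],[0,0,2,0,0,0],[0,0,3,0,0,0],[0,0,3,0,0,0],[0,0,3,0,0,0],[0,0,3,0,0,0],[0,0,3,0,0,0],[0,0,0,0,0,0]]}}

```text
time_s: 9.35
eef_pos: [0.5117, 0.1954, 0.3531]
eef_rot: [0.003, 0.259, 0.966, 0.002]
wrist_force: [0.6, -0.0, -1.1]
width: 0.0247
grip_force: 79.0
```

Run:
```python
from bit import *
o=r.observe(); print(o["eef_pos"],np.array(o["eef_rot"]).round(4),o["joint_positions"].round(3),o["time_s"])
im,d,K,T=shot("wrist"); m,C=bit()
q=m&(C[...,2]>.15)
v,u=np.nonzero(q); print([(a,b,*(C[b,a]*1e3).round(1)) for a,b in zip(u,v)])
cv2.imwrite("pics/w4c.png",cv2.resize(im[195:255,290:350],(600,600),interpolation=cv2.INTER_CUBIC))
```

```text
[0.51169933 0.19543104 0.35309283] [0.0034 0.2588 0.9659 0.0021] [ 0.267 -0.153  1.746  0.     1.541 -0.781] 9.35
(0.02, 0.05) 590 x max 13.1 min 0.2 y -12.8..13.2 uv 290 351 255 293
(0.05, 0.07) 12 x max 8.7 min 1.6 y -8.6..10.1 uv 303 341 255 269
(0.08, 0.1) 121 x max 2.8 min -1.6 y -3.4..4.4 uv 315 328 240 254
(0.1, 0.12) 93 x max 2.7 min -1.1 y -3.5..4.3 uv 315 327 233 245
(0.12, 0.14) 75 x max 2.4 min -2.1 y -3.2..4.6 uv 316 327 226 236
(0.14, 0.15) 40 x max 2.5 min -2.9 y -3.3..4.8 uv 316 327 223 231
(0.15, 0.156) 3 x max 1.4 min 0.9 y -2.6..-1.1 uv 317 319 222 223
(0.156, 0.162) 7 x max 1.7 min 0.6 y -2.7..-0.4 uv 317 320 220 222
[(np.int64(318), np.int64(220), np.float64(1.6), np.float64(-1.9), np.float64(160.5)), (np.int64(319), np.int64(220), np.float64(1.4), np.float64(-1.2), np.float64(161.5)), (np.int64(317), np.int64(221), np.float64(1.0), np.float64(-2.7), np.float64(160.0)), (np.int64(318), np.int64(221), np.float64(1.7), np.float64(-1.9), np.float64(156.7)), (np.int64(319), np.int64(221), np.float64(1.3), np.float64(-1.1), np.float64(158.5)), (np.int64(320), np.int64(221), np.float64(0.4), np.float64(-0.4), np.float64(162.3)), (np.int64(317), np.int64(222), np.float64(0.9), np.float64(-2.7), np.float64(156.8)), (np.int64(318), np.int64(222), np.float64(1.4), np.float64(-1.9), np.float64(154.7)), (np.int64(319), np.int64(222), np.float64(1.4), np.float64(-1.1), np.float64(154.7)), (np.int64(320), np.int64(222), np.float64(0.6), np.float64(-0.4), np.float64(158.0)), (np.int64(321), np.int64(222), np.float64(-0.3), np.float64(0.4), np.float64(162.2)), (np.int64(317), np.int64(223), np.float64(0.9), np.float64(-2.6), np.float64(153.5))]
```

View pics/w4c.png

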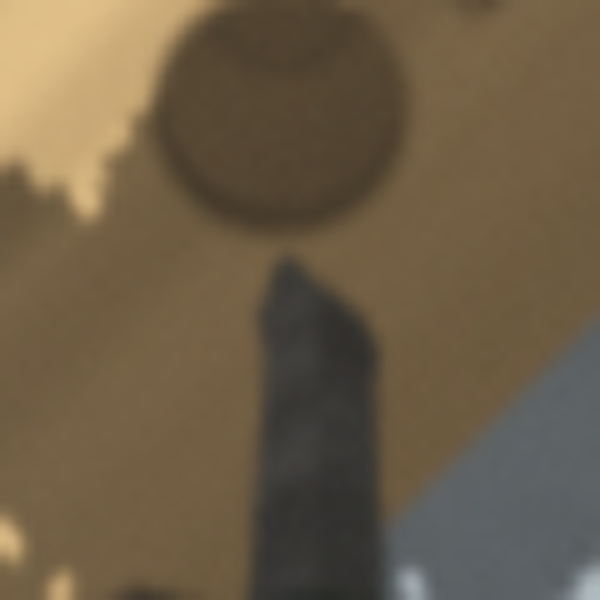

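The tip edge runs from crop (288,258) to (378,340), i.e. blade at ~134° in the tool frame. Now the pose over the screw.

```bash
cat > goal.py <<'E'
from h import *
S=np.array([.4827,-.1401,.0785]); n=np.array([-.4982,-.0429,.866]); n/=np.linalg.norm(n)
s=np.array([-.518,-.786,-.337]); s-=n*(s@n); s/=np.linalg.norm(s)
tip=np.array([-.0017,.0008,.160])
def target(h,ba=134,sg=1,tip=tip,S=S):
    b=np.radians(ba); B=np.stack([[np.cos(b),np.sin(b),0],[-np.sin(b),np.cos(b),0],[0,0,1]],1)
    z=-n; W=np.stack([sg*s,np.cross(z,sg*s),z],1); Rt=W@B.T
    return Rt,S+n*h-Rt@tip
def now():
    o=r.observe(); q=o["eef_rot"]; return R.from_quat([q[1],q[2],q[3],q[0]]),np.array(o["eef_pos"]),o
E
python3 - <<'E'
from goal import *
Rn,p,o=now(); print(p,o["joint_positions"].round(3))
for sg in(1,-1):
    Rt,t=target(.03,sg=sg); dv=(R.from_matrix(Rt)*Rn.inv()).as_rotvec(degrees=True); print(sg,"shift cm",((t-p)*100).round(2),"rot",dv.round(1),np.linalg.norm(dv))
    print((Rt).round(3).tolist())
E
```

```text
[0.5109383  0.19521536 0.3504201 ] [ 0.267 -0.152  1.749  0.     1.541 -0.781]
1 shift cm [-12.15 -34.25 -10.65] rot [  38.5   -8.9 -139.2] 144.7138336456959
[[0.86, 0.11, 0.498], [0.103, -0.994, 0.043], [0.5, 0.014, -0.866]]
-1 shift cm [-12.43 -34.44 -10.82] rot [ -7.2 -29.5  35.7] 46.82845205066663
[[-0.86, -0.11, 0.498], [-0.103, 0.994, 0.043], [-0.5, -0.014, -0.866]]
```

{"name": "apply_moves", "arguments": {"plan": [[-1.55,-4.3,-1.0,-0.9,-3.7,4.5],[-1.55,-4.3,-1.0,-0.9,-3.7,4.5],[-1.55,-4.3,-1.0,-0.9,-3.7,4.5],[-1.55,-4.3,-1.0,-0.9,-3.7,4.5],[-1.55,-4.3,-1.4,-0.9,-3.7,4.5],[-1.55,-4.3,-1.6,-0.9,-3.7,4.5],[-1.55,-4.3,-1.6,-0.9,-3.7,4.4],[-1.55,-4.3,-1.6,-0.9,-3.6,4.3]]}}

```text
time_s: 10.4
eef_pos: [0.3877, -0.1429, 0.2461]
eef_rot: [0.252, -0.051, 0.966, 0.007]
wrist_force: [0.9, -0.6, -1.5]
width: 0.0249
grip_force: 79.1
```

{"name": "apply_moves", "arguments": {"plan": [[0,0,0,0,0,0],[0,0,0,0,0,0],[0,0,0,0,0,0]]}}

```text
time_s: 10.78
eef_pos: [0.3897, -0.1411, 0.2488]
eef_rot: [0.252, -0.051, 0.966, 0.007]
wrist_force: [-0.7, 0.7, -1.3]
width: 0.0254
grip_force: 79.2
```

Run:
```python
from goal import *
Rn,p,o=now(); print(p,o["joint_positions"].round(3),o["time_s"])
Rt,t=target(.03,sg=-1); print("shift mm",((t-p)*1e3).round(1),"rot",(R.from_matrix(Rt)*Rn.inv()).as_rotvec(degrees=True).round(2))
im,d,K,T=shot("wrist"); C=cloud(d,K,T); print("S px",proj(S,K,T),"tip px",proj(p+Rn.as_matrix()@tip,K,T))
cv2.imwrite("pics/w5c.png",cv2.resize(im[170:270,270:370],(600,600),interpolation=cv2.INTER_CUBIC));
```

```text
[ 0.38969773 -0.14112552  0.24878251] [-0.701 -0.761  2.383  0.382  1.169 -2.465] 10.775
shift mm [-3.  -8.1 -6.6] rot [-0.03 -0.8   0.49]
S px [313.11738056 210.79904541] tip px [321.67076126 224.48316727]
```

View pics/w5c.png

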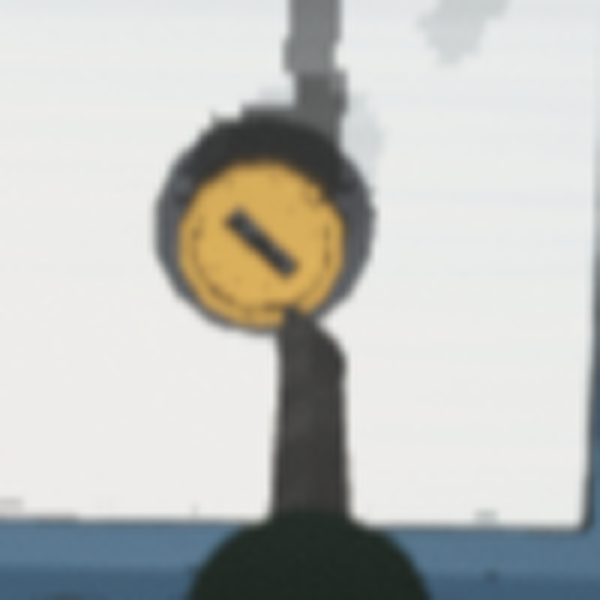

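The slot sits at pixel (313,210), running at 45° in the image from (308,205) to (319,215); the bit's edge, from (319,222) to (327,230), is parallel to it. Now I move to about 4 mm above the mouth.

{"name": "apply_moves", "arguments": {"plan": [[-0.2,-0.4,-0.3,0,-0.4,0.3],[-0.2,-0.4,-0.3,0,-0.4,0.2],[0.6,0.05,-1.1,0,0,0],[0.5,0.04,-0.9,0,0,0],[0.2,0.01,-0.3,0,0,0],[0,0,0,0,0,0],[0,0,0,0,0,0]]}}

```text
time_s: 11.7
eef_pos: [0.3982, -0.1495, 0.2199]
eef_rot: [0.259, -0.054, 0.964, 0.007]
wrist_force: [-0.1, -0.8, -1.2]
width: 0.0246
grip_force: 79.2
```

```bash
cat > look.py <<'E'
from goal import *
tip=np.array([-.0021,.0008,.161])
Rn,p,o=now(); M=Rn.as_matrix(); q=p+M@tip-S
print("t",o["time_s"],"q6",o["joint_positions"][5].round(3),"F",o["wrist_force"].round(1),"Fn",(o["wrist_force"]@n).round(1),"M",np.array(o["moment"]).round(2))
Rt,t=target(0,sg=-1); print("tip-S mm: along n %.2f, along slot %.2f, across %.2f"%(q@n*1e3,q@s*1e3,q@np.cross(n,s)*1e3)); print("rot err",(R.from_matrix(Rt)*Rn.inv()).as_rotvec(degrees=True).round(2), "s",s.round(3),"c",np.cross(n,s).round(3))
E
python3 - <<'E'
exec(open('look.py').read())
im,d,K,T=shot("wrist"); print("S px",proj(S,K,T),"tip px",proj(p+M@tip,K,T))
cv2.imwrite("pics/w6c.png",cv2.resize(im[190:250,290:350],(600,600),interpolation=cv2.INTER_CUBIC))
H=np.array(r.camera_params("wrist")["hand_eye"]); C=cloud(d,K,H)
hsv=cv2.cvtColor(im,cv2.COLOR_BGR2HSV)
for v in range(205,236): print(v,"".join("B" if (12<hsv[v,u,0]<32 and hsv[v,u,1]>100 and hsv[v,u,2]>110) else ("#" if hsv[v,u,2]<100 else ".") for u in range(298,346)))
E
```

```text
t 11.7 q6 -2.521 F [-0.1 -0.8 -1.2] Fn -0.9 M [0.02 0.31 0.01]
tip-S mm: along n 3.94, along slot 1.64, across 0.44
rot err [-0.    0.02  0.16] s [-0.518 -0.786 -0.337] c [ 0.695 -0.617  0.369]
S px [323.56108531 224.54995487] tip px [321.66629064 224.69314102]
205 ...............#######################..........
206 ..............#########################.........
207 .............###########################........
208 ...........##############################.......
209 ...........###############################......
210 ..........###################B.###########......
211 .........#############..####.BBB.##########.....
212 .........########.B......###.BBBBB.########.....
213 .........#######BBBB..#..####BBBBBBB#######.....
214 .........######BBBBB..########BBBBBBB#######....
215 ........######BBBBBB..########BBBBBBBB######....
216 ........#####.BBBBBBB.########BBBBBBBBB######...
217 ........#####BBBBBBBB.######..BBBBBBBBB.#####...
218 ........####BBBBBBBBB######.BBBBBBBBBBBB#####...
219 ........###.BBBBBBBBB######BBBBBBBBBBBBB.####...
220 ........##..BBBBBBBB#######BBBBBBBBBBBBBB####...
221 ........#..BBBBBBBBB#######BBBBBBBBBBBBBB.###...
222 ........#..BBBBBBBBB#######.BBBBBBBBBBBBB.###...
223 ...........BBBBBBBB.########BBBBBBBBBBBBB.##....
224 ........#..BBBBBBBB##########BBBBBBBBBBBB.#.....
225 ...........BBBBBBBB##########.BBBBBBBBBBB.#.....
226 ...........BBBBBBB.###########.BBBBBBBBBB.#.....
227 ...........BBBBBBB.############.BBBBBBBBB.......
228 ............BBBBBB.############.BBBBBBBBB.......
229 ............BBBBBB.############BBBBBBBBB........
230 ............BBBBBBB###########BBBBBBBBB.........
231 .............BBBBB.##########.BBBBBBBBB.........
232 ..............BBBB###########BBBBBBBBB..........
233 ..............BBBB###########BBBBBBBBB..........
234 ...............BBB.##########BBBBBBBB...........
235 ................BB.###########BBBBBB............
```

View pics/w6c.png

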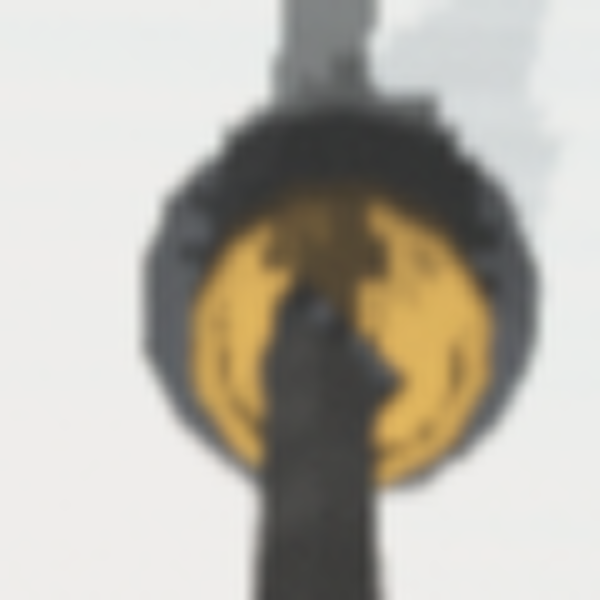

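The bit's corner is at pixel (319.5,218) and the slot's visible right end at (329.5,227): the bit is in line with the slot but ~1.6 mm off along it. I correct that and descend.

{"name": "apply_moves", "arguments": {"plan": [[0.05,0.15,0.04,0,0,0],[0.1,0.01,-0.17,0,0,0],[0.1,0.01,-0.17,0,0,0],[0.05,0,-0.09,0,0,0],[0,0,0,0,0,0],[0,0,0,0,0,0]]}}

```text
time_s: 12.5
eef_pos: [0.4011, -0.1478, 0.2157]
eef_rot: [0.259, -0.054, 0.964, 0.007]
wrist_force: [0.4, -0.2, -1.2]
width: 0.025
grip_force: 79.2
```

```bash
python3 look.py
```

```text
t 12.5 q6 -2.515 F [ 0.4 -0.2 -1.2] Fn -1.2 M [-0.02  0.3   0.02]
tip-S mm: along n -1.23, along slot 0.18, across -0.27
rot err [-0.02  0.    0.16] s [-0.518 -0.786 -0.337] c [ 0.695 -0.617  0.369]
```

{"name": "apply_moves", "arguments": {"plan": [[0.05,0,-0.09,0,0,0],[0.05,0.01,-0.09,0,0,0],[0,0,0,0,0,0],[0,0,0,0,0,0]]}}

```text
time_s: 13.0
eef_pos: [0.4022, -0.1478, 0.2144]
eef_rot: [0.259, -0.054, 0.964, 0.007]
wrist_force: [-2.6, 0.2, 3.0]
width: 0.0255
grip_force: 79.7
```

```bash
python3 look.py
```

```text
t 13.0 q6 -2.515 F [-2.6  0.2  3. ] Fn 3.9 M [0.03 0.46 0.05]
tip-S mm: along n -2.90, along slot 0.07, across 0.18
rot err [0.01 0.03 0.16] s [-0.518 -0.786 -0.337] c [ 0.695 -0.617  0.369]
```

Run:
```python
from goal import *
Rn,p,o=now(); M=Rn.as_matrix(); a0=M@np.array([.21,-.08,0]); d=-n; prev=np.zeros(3)
print("turn row",(d*10).round(2))
for k in range(1,29):
    th=np.radians(10*k); x=R.from_rotvec(d*th).apply(a0)-a0+d*.127*th
    st=(x-prev).round(2); prev=prev+st; print(k*10,st.tolist())
```

```text
turn row [ 4.98  0.43 -8.66]
10 [-0.0, 0.04, -0.03]
20 [0.0, 0.04, -0.02]
30 [0.01, 0.04, -0.02]
40 [0.02, 0.04, -0.01]
50 [0.02, 0.03, -0.01]
60 [0.02, 0.04, -0.01]
70 [0.03, 0.03, -0.01]
80 [0.04, 0.03, 0.0]
90 [0.04, 0.02, -0.0]
100 [0.04, 0.02, -0.0]
110 [0.05, 0.0, -0.0]
120 [0.04, 0.01, -0.0]
130 [0.05, -0.01, -0.0]
140 [0.04, -0.01, -0.0]
150 [0.04, -0.02, -0.01]
160 [0.04, -0.02, -0.0]
170 [0.03, -0.03, -0.01]
180 [0.03, -0.03, -0.01]
190 [0.03, -0.04, -0.01]
200 [0.02, -0.03, -0.02]
210 [0.01, -0.04, -0.02]
220 [0.01, -0.04, -0.02]
230 [-0.0, -0.04, -0.03]
240 [-0.01, -0.03, -0.03]
250 [-0.01, -0.03, -0.03]
260 [-0.01, -0.02, -0.04]
270 [-0.02, -0.02, -0.03]
280 [-0.02, -0.02, -0.04]
```

{"name": "apply_moves", "arguments": {"plan": [[0.03,0,-0.05,0,0,0],[0,0.04,-0.03,4.98,0.43,-8.66],[0,0.04,-0.02,4.98,0.43,-8.66],[0,0,0,0,0,0],[0,0,0,0,0,0]]}}

```text
time_s: 13.62
eef_pos: [0.4027, -0.1471, 0.2143]
eef_rot: [0.254, 0.114, 0.959, 0.052]
wrist_force: [-6.2, 0.3, 7.7]
width: 0.0249
grip_force: 80.5
```

```bash
cat >> look.py <<'E'
print("moment about drive axis",(np.array(o["moment"])@-n).round(3),"lateral F",(o["wrist_force"]-n*(o["wrist_force"]@n)).round(1), "width",o["width"])
print("turned deg",np.degrees((np.linalg.norm((R.from_matrix(Rt)*Rn.inv()).as_rotvec()))).round(1))
E
python3 look.py
```

```text
t 13.625 q6 -2.163 F [-6.2  0.3  7.7] Fn 9.8 M [0.23 0.61 0.17]
tip-S mm: along n -3.21, along slot -0.25, across 0.76
rot err [-9.93 -0.79 17.45] s [-0.518 -0.786 -0.337] c [ 0.695 -0.617  0.369]
moment about drive axis -0.005 lateral F [-1.3  0.7 -0.7] width 0.02486994785505532
turned deg 20.1
```

{"name": "apply_moves", "arguments": {"plan": [[0.01,0.04,-0.02,4.98,0.43,-8.66],[0.02,0.04,-0.01,4.98,0.43,-8.66],[0,0,0,0,0,0],[0,0,0,0,0,0]]}}

```text
time_s: 14.12
eef_pos: [0.403, -0.1464, 0.2141]
eef_rot: [0.241, 0.279, 0.925, 0.095]
wrist_force: [-5.3, 0.3, 8.0]
width: 0.0249
grip_force: 80.3
```

```bash
python3 look.py
python3 - <<'E'
from goal import *
im,d,K,T=shot("wrist"); hsv=cv2.cvtColor(im,cv2.COLOR_BGR2HSV); print(proj(S,K,T))
for v in range(203,238): print(v,"".join("B" if (12<hsv[v,u,0]<32 and hsv[v,u,1]>100 and hsv[v,u,2]>110) else ("#" if hsv[v,u,2]<100 else ".") for u in range(298,350)))
E
```

```text
t 14.125 q6 -1.812 F [-5.3  0.3  8. ] Fn 9.6 M [0.11 0.73 0.15]
tip-S mm: along n -3.60, along slot -0.12, across 0.89
rot err [-19.88  -1.65  34.77] s [-0.518 -0.786 -0.337] c [ 0.695 -0.617  0.369]
moment about drive axis -0.04 lateral F [-0.5  0.7 -0.3] width 0.024934904462635913
turned deg 40.1
[321.40068502 224.61536724]
203 ............#################.......................
204 ..........###################..#....................
205 .........########################...................
206 .........#########################..................
207 ........##########################..................
208 .......############################.................
209 .......#############.BBBB...########................
210 ......############.BBBBBBBBBBB.#####................
211 .....#############BBBBBBBBBBBBBB#####...............
212 .....#########..##BBBBBBBBBBBBBBB.###...............
213 .....########.BB...BBBBBBBBBBBBBBBB##...............
214 .....########BBBBB..BBBBBBBBBBBBBBBB................
215 ....########.BBBBB...BBBBBBBBBBBBBBB................
216 .....######.BBBBBBB..BBBBBB
[... 522 characters left out ...]
BBB.............
226 ........BBBBBBBBBB.###########BBBBBBBBB.............
227 .........BBBBBBBBB.###########BBBBBBBB..............
228 .........BBBBBBBBBB##########.BBBBBBBB..............
229 .........BBBBBBBBBB##########.BBBBBBBB..............
230 ..........BBBBBBBBB##########.BBBBBBBB..............
231 ..........BBBBBBBBB#########.BBBBBBBB...............
232 ...........BBBBBBBB#########.BBBBBBB................
233 ...........BBBBBBB.#########.BBBBBBB................
234 ............BBBBBB.##########.BBBBB.................
235 ..............BBBB.##########.BBBB..................
236 ...............BBB.##########.BBB...................
237 .................B.##########.......................
```

The tip is following the sinking screw at constant force, with the slot turning along in the wrist view. I continue.

{"name": "apply_moves", "arguments": {"plan": [[0.02,0.03,-0.01,4.98,0.43,-8.66],[0.02,0.04,-0.01,4.98,0.43,-8.66],[0.03,0.03,-0.01,4.98,0.43,-8.66],[0.04,0.03,0,4.98,0.43,-8.66],[0.04,0.02,0,4.98,0.43,-8.66],[0.04,0.02,0,4.98,0.43,-8.66],[0,0,0,0,0,0]]}}

```text
time_s: 15.05
eef_pos: [0.4047, -0.1448, 0.2136]
eef_rot: [0.161, 0.704, 0.661, 0.202]
wrist_force: [-6.7, 1.0, 6.3]
width: 0.0251
grip_force: 80.2
```

```bash
python3 look.py
python3 - <<'E'
from goal import *
im,d,K,T=shot("wrist"); hsv=cv2.cvtColor(im,cv2.COLOR_BGR2HSV); print(proj(S,K,T))
for v in range(203,238): print(v,"".join("B" if (12<hsv[v,u,0]<32 and hsv[v,u,1]>100 and hsv[v,u,2]>110) else ("#" if hsv[v,u,2]<100 else ".") for u in range(298,350)))
E
```

```text
t 15.05 q6 -0.757 F [-6.7  1.   6.3] Fn 8.8 M [0.1  0.87 0.1 ]
tip-S mm: along n -4.94, along slot 0.06, across 0.43
rot err [-49.8   -4.27  86.75] s [-0.518 -0.786 -0.337] c [ 0.695 -0.617  0.369]
moment about drive axis 0.006 lateral F [-2.4  1.4 -1.3] width 0.02513410551808045
turned deg 100.1
[320.8278094  225.97540226]
203 ....................................................
204 ....................................................
205 ....................................................
206 ....................................................
207 ..................###...............................
208 ...........###########..............................
209 ...........###########..............................
210 ..........########..................................
211 .......#########..BBBBBBBBBBB.......................
212 ......########..BBBBBBBBBBBBBBB.....................
213 ......######..BBBBBBBBBBBBBBBBBB....................
214 ......######BBBBBBBBBBBBBBBBBBBBB...................
215 .....######.BBBBBBBBBBBBBBBBBBBBBB..................
216 ....######.BBBBBBBBBBBBBBBBBB
[... 520 characters left out ...]
BB..............
226 ...#####....BB...##..........BBBBBBBBB..............
227 ...#####.B..BB....####.#......BBBBBBBB..............
228 ....####.BBBBBBB..###..#......BBBBBBBB..............
229 ....####.BBBBBBB..##..........BBBBBBB...............
230 .....###..BBBBBBB.............BBBBBBB...............
231 .....####.BBBBBBB............BBBBBBBB...............
232 ......###.BBBBBBB............BBBBBBBB...............
233 .......##.BBBBBBBB.###.......BBBBBBB................
234 ........#.BBBBBBBB.####......BBBBBB.................
235 ...........BBBBBB..####......BBBBB..................
236 ............BBBBB.####.......BBBB...................
237 ..............BBB.###........BBBB...................
```

{"name": "apply_moves", "arguments": {"plan": [[0.05,0,0,4.98,0.43,-8.66],[0.04,0.01,0,4.98,0.43,-8.66],[0.05,-0.01,0,4.98,0.43,-8.66],[0.04,-0.01,0,4.98,0.43,-8.66],[0.04,-0.02,-0.01,4.98,0.43,-8.66],[0.04,-0.02,0,4.98,0.43,-8.66],[0.03,-0.03,-0.01,4.98,0.43,-8.66],[0,0,0,0,0,0]]}}

```text
time_s: 16.1
eef_pos: [0.4078, -0.1456, 0.2135]
eef_rot: [0.015, 0.956, 0.138, 0.259]
wrist_force: [-6.7, -0.3, 7.7]
width: 0.0251
grip_force: 80.3
```

```bash
python3 look.py
```

```text
t 16.1 q6 0.464 F [-6.7 -0.3  7.7] Fn 10.0 M [0.06 0.65 0.1 ]
tip-S mm: along n -6.49, along slot -0.19, across 0.67
rot err [-84.79  -7.29 147.31] s [-0.518 -0.786 -0.337] c [ 0.695 -0.617  0.369]
moment about drive axis -0.027 lateral F [-1.7  0.2 -1. ] width 0.025106484221570066
turned deg 170.1
```

{"name": "apply_moves", "arguments": {"plan": [[0.03,-0.03,-0.01,4.98,0.43,-8.66],[0.03,-0.04,-0.01,4.98,0.43,-8.66],[0,0,0,0,0,0]]}}

```text
time_s: 16.48
eef_pos: [0.4084, -0.1464, 0.2133]
eef_rot: [-0.03, 0.965, -0.03, 0.257]
wrist_force: [-6.1, -1.4, 7.2]
width: 0.0249
grip_force: 80.4
```

```bash
python3 look.py
```

```text
t 16.475 q6 0.812 F [-6.1 -1.4  7.2] Fn 9.3 M [-0.05  0.76  0.11]
tip-S mm: along n -6.93, along slot -0.14, across 0.87
rot err [  84.7     7.27 -147.08] s [-0.518 -0.786 -0.337] c [ 0.695 -0.617  0.369]
moment about drive axis -0.09 lateral F [-1.5 -1.  -0.9] width 0.024927488876753952
turned deg 169.9
```

{"name": "apply_moves", "arguments": {"plan": [[0.02,-0.03,-0.02,4.98,0.43,-8.66],[0.01,-0.04,-0.02,4.98,0.43,-8.66],[0,0,0,0,0,0]]}}

```text
time_s: 16.85
eef_pos: [0.4086, -0.1473, 0.2129]
eef_rot: [-0.074, 0.945, -0.197, 0.248]
wrist_force: [-5.9, -0.7, 7.2]
width: 0.0249
grip_force: 80.6
```

```bash
python3 look.py
```

```text
t 16.85 q6 1.158 F [-5.9 -0.7  7.2] Fn 9.2 M [-0.15  0.87  0.09]
tip-S mm: along n -7.41, along slot 0.04, across 0.87
rot err [  74.75    6.39 -129.77] s [-0.518 -0.786 -0.337] c [ 0.695 -0.617  0.369]
moment about drive axis -0.113 lateral F [-1.3 -0.3 -0.8] width 0.024894971803103162
turned deg 149.9
```

{"name": "apply_moves", "arguments": {"plan": [[0.01,-0.04,-0.02,4.98,0.43,-8.66],[0,-0.04,-0.03,4.98,0.43,-8.66],[0,0,0,0,0,0]]}}

```text
time_s: 17.23
eef_pos: [0.4085, -0.1481, 0.2123]
eef_rot: [-0.116, 0.897, -0.358, 0.232]
wrist_force: [-7.5, -0.2, 7.3]
width: 0.0254
grip_force: 80.8
```

```bash
python3 look.py
```

```text
t 17.225 q6 1.504 F [-7.5 -0.2  7.3] Fn 10.1 M [-0.14  1.02  0.07]
tip-S mm: along n -7.86, along slot 0.25, across 0.82
rot err [  64.79    5.53 -112.46] s [-0.518 -0.786 -0.337] c [ 0.695 -0.617  0.369]
moment about drive axis -0.082 lateral F [-2.5  0.2 -1.4] width 0.025418189181376616
turned deg 129.9
```

{"name": "apply_moves", "arguments": {"plan": [[-0.01,-0.03,-0.03,4.98,0.43,-8.66],[0,0,0,0,0,0],[0,0,0,0,0,0]]}}

```text
time_s: 17.6
eef_pos: [0.4084, -0.1484, 0.2119]
eef_rot: [-0.136, 0.862, -0.435, 0.221]
wrist_force: [-7.4, -1.2, 7.6]
width: 0.0252
grip_force: 80.9
```

```bash
python3 look.py
```

```text
t 17.6 q6 1.677 F [-7.4 -1.2  7.6] Fn 10.3 M [-0.16  1.11 -0.02]
tip-S mm: along n -8.09, along slot 0.30, across 0.66
rot err [  59.84    5.11 -103.85] s [-0.518 -0.786 -0.337] c [ 0.695 -0.617  0.369]
moment about drive axis -0.019 lateral F [-2.3 -0.7 -1.3] width 0.025232309621556145
turned deg 120.0
```

{"name": "apply_moves", "arguments": {"plan": [[-0.01,-0.03,-0.03,4.98,0.43,-8.66],[0,0,0,0,0,0]]}}

```text
time_s: 17.85
eef_pos: [0.4082, -0.1486, 0.2115]
eef_rot: [-0.154, 0.821, -0.509, 0.208]
wrist_force: [-7.9, -0.8, 8.2]
width: 0.0251
grip_force: 81.1
```

```bash
python3 look.py
```

```text
t 17.85 q6 1.851 F [-7.9 -0.8  8.2] Fn 11.1 M [-0.15  1.15  0.06]
tip-S mm: along n -8.32, along slot 0.33, across 0.51
rot err [ 54.82   4.68 -95.15] s [-0.518 -0.786 -0.337] c [ 0.695 -0.617  0.369]
moment about drive axis -0.074 lateral F [-2.4 -0.3 -1.4] width 0.025108932883903284
turned deg 109.9
```

{"name": "apply_moves", "arguments": {"plan": [[-0.01,-0.02,-0.04,4.98,0.43,-8.66],[0,0,0,0,0,0]]}}

```text
time_s: 18.1
eef_pos: [0.4082, -0.1488, 0.2115]
eef_rot: [-0.172, 0.774, -0.578, 0.194]
wrist_force: [-8.2, -0.9, 8.3]
width: 0.025
grip_force: 81.3
```

```bash
python3 look.py
```

```text
t 18.1 q6 2.024 F [-8.2 -0.9  8.3] Fn 11.3 M [-0.13  1.19  0.15]
tip-S mm: along n -8.35, along slot 0.16, across 0.75
rot err [ 49.87   4.26 -86.49] s [-0.518 -0.786 -0.337] c [ 0.695 -0.617  0.369]
moment about drive axis -0.147 lateral F [-2.6 -0.4 -1.5] width 0.024968954722430235
turned deg 99.9
```

{"name": "apply_moves", "arguments": {"plan": [[-0.02,-0.02,-0.03,4.98,0.43,-8.66],[0,0,0,0,0,0],[0,0,0,0,0,0]]}}

```text
time_s: 18.48
eef_pos: [0.4079, -0.149, 0.2113]
eef_rot: [-0.188, 0.721, -0.643, 0.178]
wrist_force: [-8.8, -0.3, 9.2]
width: 0.025
grip_force: 81.6
```

```bash
python3 look.py
python3 - <<'E'
from goal import *
a=[]
for i in range(4): shot("wrist"); o=r.observe(); a.append(np.array(o["moment"])@-n)
print(np.round(a,3))
E
```

```text
t 18.475 q6 2.197 F [-8.8 -0.3  9.2] Fn 12.4 M [-0.07  1.28  0.25]
tip-S mm: along n -8.38, along slot 0.10, across 0.79
rot err [ 44.93   3.84 -77.9 ] s [-0.518 -0.786 -0.337] c [ 0.695 -0.617  0.369]
moment about drive axis -0.2 lateral F [-2.6  0.3 -1.5] width 0.025047779431123775
turned deg 90.0
[-0.215 -0.189 -0.135 -0.186]
```

Sinking stopped over the last 20° while the axial torque rose to ~0.19 N m (friction 0.08): the screw is home. I ease the wind-up and withdraw along the axis.

{"name": "apply_moves", "arguments": {"plan": [[0,0,0,-4.98,-0.43,8.66],[-0.1,-0.01,0.17,0,0,0],[-0.3,-0.03,0.52,0,0,0],[-1,-0.09,1.7,0,0,0],[-1,-0.09,1.7,0,0,0],[-1,-0.09,1.7,0,0,0],[0,0,0,0,0,0],[0,0,0,0,0,0]]}}

```text
time_s: 19.68
eef_pos: [0.3738, -0.1513, 0.2663]
eef_rot: [-0.173, 0.773, -0.579, 0.193]
wrist_force: [-0.5, 0.5, -1.6]
width: 0.0248
grip_force: 81.5
```

Run:
```python
from bit import *
from goal import *
im,d,K,T=shot("wrist"); Rn,p,o=now(); bit(); print(o["joint_positions"].round(2),o["time_s"],o["wrist_force"])
C=cloud(d,K,T); hsv=cv2.cvtColor(im,cv2.COLOR_BGR2HSV); q=C-S
dist=np.linalg.norm(q-(q@n)[...,None]*n,axis=-1)
b=(hsv[...,0]>12)&(hsv[...,0]<32)&(hsv[...,1]>100)&(d>0)&(dist<.012)
c=(dist>.02)&(dist<.03)&(d>0)&(abs(q@n+.014)<.006)&(hsv[...,2]>150)&(hsv[...,1]<60)
print("face height",np.median((q@n)[b]),b.sum(),"cover",np.median((q@n)[c]),c.sum())
# slot angle
u,v=proj(S-n*.0054,K,T); print("px",u,v)
for yy in range(int(v)-16,int(v)+17): print("".join("B" if b[yy,x] else ("#" if hsv[yy,x,2]<100 else ".") for x in range(int(u)-20,int(u)+21)))
hole=np.array([.5119,.1946,.13]); tipc=np.array([-.0021,.0008,.161])
ax=np.cross(np.array([0,0,1.]),-np.array([n[0],n[1],0])/np.hypot(n[0],n[1]))
for yaw in (60,90):
    up=R.align_vectors([[0,0,1]],[n])[0] if 0 else R.from_rotvec(np.cross(n,[0,0,1])/np.linalg.norm(np.cross(n,[0,0,1]))*np.arccos(n[2]))
    Rt=R.from_euler('z',yaw,degrees=True)*up*Rn; print(yaw,Rt.as_matrix().round(3).tolist())
    tcp=hole+[0,0,.2]-Rt.apply(tipc)+0; print("rot",(Rt*Rn.inv()).as_rotvec(degrees=True).round(1),"shift for tip 200mm over hole top",((tcp-p)*100).round(2),p)
```

```text
(0.02, 0.05) 592 x max 13.5 min 1.1 y -13.0..13.0 uv 290 351 255 292
(0.05, 0.07) 18 x max 9.3 min 2.6 y -9.2..9.5 uv 302 340 254 268
(0.08, 0.1) 118 x max 3.3 min -0.9 y -3.5..4.3 uv 315 328 240 254
(0.1, 0.12) 94 x max 3.0 min -0.5 y -3.5..4.2 uv 315 327 233 245
(0.12, 0.14) 78 x max 3.0 min -1.4 y -3.4..4.5 uv 316 327 226 236
(0.14, 0.15) 35 x max 2.9 min -1.7 y -3.5..4.6 uv 316 327 223 230
(0.15, 0.156) 3 x max 1.7 min 1.3 y -2.8..-1.3 uv 317 319 222 223
(0.156, 0.162) 7 x max 2.0 min -0.5 y -2.8..1.0 uv 317 322 220 223
(0.162, 0.17) 3 x max 1.5 min 0.1 y -1.3..0.2 uv 319 321 220 222
[-0.77 -0.8   2.38  0.41  1.23  2.01] 19.725 [ 0.17782829 -0.62640495 -1.40524376]
face height -0.00488790535401147 447 cover -0.014293024108369433 1601
px 319.450666861684 208.79135881170453
.........................................
.........................................
.........................................
.........................................
.........................................
................BBBBBBBBBB...............
...............BBBBBBBBBBBBB.............
.............BBBBBB
[... 755 characters left out ...]
BBBBBBBBBBBBB.###......
.............BBBBBBBBBBBBBB.BB..##.......
...............BBBBBBBBBBBBB...#.........
.................BB.BBBBBBB..#...........
.....................B...................
.........................................
.........................................
.........................................
60 [[0.972, -0.236, -0.002], [-0.236, -0.972, 0.001], [-0.002, -0.0, -1.0]]
rot [-18.   25.7  58.6] shift for tip 200mm over hole top [14.06 34.59 22.5 ] [ 0.37383696 -0.1511069   0.26602193]
90 [[0.959, 0.282, -0.002], [0.282, -0.959, -0.001], [-0.002, -0.0, -1.0]]
rot [-25.4  21.4  87.8] shift for tip 200mm over hole top [14.02 34.71 22.5 ] [ 0.37383696 -0.1511069   0.26602193]
```

The screw has sunk 4.9 mm and stopped; slot at ~230° turned, lag as expected. Now back to the rack.

{"name": "apply_moves", "arguments": {"plan": [[1.4,3.47,1.0,-2.54,2.14,8.78],[1.4,3.47,1.0,-2.54,2.14,8.78],[1.4,3.47,1.0,-2.54,2.14,8.78],[1.4,3.47,1.0,-2.54,2.14,8.78],[1.4,3.47,1.0,-2.54,2.14,8.78]]}}

```text
time_s: 20.35
eef_pos: [0.4442, 0.0237, 0.3165]
eef_rot: [-0.094, 0.962, -0.235, 0.104]
wrist_force: [0.3, -1.0, -1.8]
width: 0.0249
grip_force: 81.5
```

{"name": "apply_moves", "arguments": {"plan": [[1.4,3.47,0.5,-2.54,2.14,8.78],[1.4,3.47,0.5,-2.54,2.14,8.78],[1.4,3.47,0,-2.54,2.14,8.78],[1.4,3.47,0,-2.54,2.14,8.78],[1.4,3.47,0,-2.54,2.14,8.78],[0,0,0,0,0,0],[0,0,0,0,0,0],[0,0,0,0,0,0]]}}

```text
time_s: 21.35
eef_pos: [0.5136, 0.1947, 0.3274]
eef_rot: [-0.001, 0.99, 0.142, -0.0]
wrist_force: [-0.1, -0.5, -1.4]
width: 0.0245
grip_force: 81.5
```

Run:
```python
from goal import *
Rn,p,o=now(); M=Rn.as_matrix(); print(p,o["joint_positions"].round(2),o["time_s"],M.round(3).tolist())
im,d,K,T=shot("wrist"); C=cloud(d,K,T); hsv=cv2.cvtColor(im,cv2.COLOR_BGR2HSV)
tip=np.array([-.0016,.0006,.161]); A=p+M@tip; print("tip",A)
# hole: pixels seen through upper tier (depth far below .13) near expected hole
m=(d>0)&(np.hypot(C[...,0]-.512,C[...,1]-.195)<.06)&(C[...,2]<.125)
u0,v0=proj([.5119,.1946,.13],K,T); print("hole px",u0,v0,"tip px",proj(A,K,T))
k=np.zeros(d.shape,np.uint8)
for yy in range(int(v0)-18,int(v0)+20): print("".join("o" if (d[yy,x]>0 and C[yy,x,2]<.11) else ("#" if C[yy,x,2]>.15 else ("." if d[yy,x]>0 else "?")) for x in range(int(u0)-26,int(u0)+27)))
tilt=(R.align_vectors([[0,0,-1.]],[M[:,2]])[0]).as_rotvec(degrees=True); print("tilt fix",tilt)
```

```text
[0.51361346 0.19473283 0.32736061] [ 0.26 -0.14  1.77  0.    1.51  1.55] 21.35 [[0.959, 0.282, -0.001], [0.282, -0.959, 0.002], [-0.001, -0.002, -1.0]]
tip [0.51207089 0.19398196 0.16636068]
hole px 320.27508990153484 214.79381299642225 tip px [320.98186387 224.49098395]
............................#........................
.....................................................
.....................................................
.......................#.............................
.....................................................
.....................................................
.........................oooo........................
.....................oooooooooooo....................
....................oooooooooooooo...................
..................oooooooooooooooooo.................
.................oooooooooooooooooooo................
................ooooooooooooooooooooo................
................oooooooooooooooooooooo...............
...............oooooooooooooooooooooooo..............
...............oooooooooooooooooooooooo..............
..............oooo
[... 570 characters left out ...]
.....
..................ooooo#####oooooooo.................
....................ooo######ooooo...................
.....................o########ooo....................
......................#########.....................#
......................##########.....................
......................###########....................
......................###########....................
......................############...................
......................############...................
......................############.................#.
......................############...................
......................############...................
tilt fix [-0.09806686 -0.06277669  0.        ]
```

Tip is within 1 mm of the hole axis and upright. I lower it in.

{"name": "apply_moves", "arguments": {"plan": [[0,0.05,-2,0,0,0],[0,0,-2,0,0,0],[0,0,-3,0,0,0],[0,0,-2,0,0,0],[0,0,-2,0,0,0],[0,0,-2,0,0,0],[0,0,-1.8,0,0,0],[0,0,0,0,0,0]]}}

```text
time_s: 22.4
eef_pos: [0.513, 0.1958, 0.1774]
eef_rot: [-0.001, 0.99, 0.143, -0.002]
wrist_force: [0.6, -0.2, 0.3]
width: 0.0246
grip_force: 81.5
```

{"name": "apply_moves", "arguments": {"plan": [[0,0,-0.7,0,0,0],[0,0,0,0,0,0],[0,0,0,0,0,0]]}}

```text
time_s: 22.78
eef_pos: [0.5131, 0.1955, 0.1723]
eef_rot: [-0.0, 0.99, 0.143, -0.002]
wrist_force: [-4.0, -3.1, -0.3]
width: 0.0252
grip_force: 81.5
```

{"name": "apply_moves", "arguments": {"plan": [[-0.05,-0.05,-0.2,0,0,0],[0,0,0,0,0,0],[0,0,0,0,0,0]]}}

```text
time_s: 23.15
eef_pos: [0.5131, 0.1953, 0.1713]
eef_rot: [-0.001, 0.99, 0.143, -0.001]
wrist_force: [-5.3, -2.1, 1.9]
width: 0.0249
grip_force: 81.9
```

{"name": "apply_moves", "arguments": {"plan": [[0,0,0,0,0,0],[0,0,0,0,0,0],[0,0,0,0,0,0],[0,0,0,0,0,0],[0,0,0,0,0,0]], "hand": 0.7}}

```text
time_s: 23.78
eef_pos: [0.5135, 0.1956, 0.1705]
eef_rot: [-0.001, 0.99, 0.143, -0.0]
wrist_force: [-0.1, 0.7, 1.2]
width: 0.0596
grip_force: 0.0
```

{"name": "apply_moves", "arguments": {"plan": [[0,0,1,0,0,0],[0,0,3,0,0,0],[0,0,4,0,0,0],[0,0,4,0,0,0],[0,0,3,0,0,0],[0,0,0,0,0,0],[0,0,0,0,0,0],[0,0,0,0,0,0]]}}

```text
time_s: 24.78
eef_pos: [0.5127, 0.1954, 0.3185]
eef_rot: [-0.001, 0.99, 0.143, -0.002]
wrist_force: [0.7, 1.0, -0.0]
width: 0.0598
grip_force: 0.0
```

Run:
```python
from goal import *
Rn,p,o=now(); print(p,o["width"],o["time_s"])
im,d,K,T=shot("wrist"); C=cloud(d,K,T); hsv=cv2.cvtColor(im,cv2.COLOR_BGR2HSV)
g=(hsv[...,0]>45)&(hsv[...,0]<90)&(hsv[...,1]>90)&(d>0)&(C[...,2]>.132)&(np.hypot(C[...,0]-.512,C[...,1]-.195)<.04)
P=C[g]; t=P[P[:,2]>P[:,2].max()-.012]; print("handle end",t.min(0),t.max(0),"mid",((t.min(0)+t.max(0))/2).round(4))
im,d,K,T=shot("side"); C=cloud(d,K,T)
for nm,(u,v) in dict(jarlid=(367,235),oil=(290,240),tape=(286,374)).items(): print(nm,C[v,u].round(3))
```

```text
[0.51273461 0.19537665 0.31845974] 0.059798248547469936 24.775
handle end [0.53503225 0.1915374  0.40210391] [0.53503225 0.1915374  0.40210391] mid [0.535  0.1915 0.4021]
jarlid [0.472 0.012 0.082]
oil [0.636 0.034 0.066]
tape [0.585 0.347 0.06 ]
```

Run:
```python
from goal import *
im,d,K,T=load("wrist"); C=cloud(d,K,T); hsv=cv2.cvtColor(im,cv2.COLOR_BGR2HSV)
g=(hsv[...,0]>45)&(hsv[...,0]<90)&(hsv[...,1]>90)&(d>0)&(C[...,2]>.132)&(C[...,2]<.22)&(np.hypot(C[...,0]-.512,C[...,1]-.195)<.04)
P=C[g]; print(len(P)); t=P[P[:,2]>P[:,2].max()-.012]; print("handle end",t.min(0).round(4),t.max(0).round(4),"mid",((t.min(0)+t.max(0))/2).round(4))
print(r.observe()["wrist_force"])
```

```text
257
handle end [0.5088 0.1845 0.187 ] [0.5268 0.2044 0.1989] mid [0.5178 0.1944 0.193 ]
[-0.07168642 -0.1511437   0.39171254]
```

```bash
python3 -c "
from plant import r
print(r.job_done())"
```

```text
the job is handed in; nothing more can be done
None
```

I drove the cover screw until it stopped sinking and the torque rose, put the green screwdriver back in its rack hole, released it, and handed the job in at about 25 s; my last reading put the handle end about 6 mm to one side of the hole, so it may lean slightly more than before.

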